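Nudge the heat-sink plate home on its two pins

ROBOT

A 6-joint arm with a two-finger parallel gripper is mounted at the origin on the work surface. World frame = base frame: x ahead of the robot, y to its left, z up, the work surface at z = 0. Lengths are in m, angles in degrees, forces in N, time in s.
With the tool pointing down it reaches from about 0.375 to 0.975 m from the base axis. Payload 3.8 kg.
Tool frame: the origin (TCP) lies on the centre line of the jaws, within the pads' length; the fingertips stand ctrl.nose_length ahead of it and the grasp point (between the pads) lies 5 mm behind it (ctrl.nose_length is the distance from the TCP to the fingertips, in m); x points along the fingers, z is the direction in which the jaws open and shut, and the axes are right-handed (so a half turn about x gives the same grasp; the last joint's range is limited). The gripper opens to 88 mm and grips with 3 to 60 N. Pads are 18 mm wide; open, the fingers measure 123 mm over their backs; the gripper's body (75 mm by 187 mm) begins 45 mm behind the grasp point.
Start: joints at [-69.551, 15.12, 91.902, -0, 72.978, -2.114], TCP at [0.259, -0.623, 0.231] pointing down, gripper open.
Joint ranges: [-150.88, 150.88], [-54.13, 125.18], [17.81, 147.31], [-75.09, 255.09], [0, 152.58], [-146.25, 146.25]. Speed limits (degrees/s): [147.25, 147.25, 180, 180, 180, 180].

INTERFACE

Orientations are given as [roll, pitch, yaw] about the fixed x, y, z axes, in that order (R = Rz(yaw) Ry(pitch) Rx(roll)).
In Python, from cell import ctrl gives the robot as it stands.
- The arm moves only by the tool send_rows, never from a script. Its argument "increments" is a list that holds one entry, the list of rows, each a list of 6 numbers: the shift along the tool's x, y, z each as a share of 20 cm, from -1 to 1, then the turn, a rotation vector about the tool's x, y, z each as a share of pi rad, from -1 to 1. A call has 1 to 5 rows; each row is the pose to reach, as a shift and turn from the pose commanded when the call began, along the tool's axes at that moment, turning the shorter way round; what a row does not reach only later rows make up. A row lasts 1/10 s, in which the tool goes at most 50 mm and 8.59 degrees, less where a joint would pass 70% of its speed; a pose out of reach is approached as far as the arm can. A call with a number of a shift or a turn outside -1 to 1 is refused whole. A call with a gripper value outside its range is refused whole. "jaw" is the closure, from -1 (fully open) to 1 (shut), so that 0 is half open, set as the call begins (left out, the last holds). The fingers move at their own pace and stop on an object; the grip force is fixed at half the most. Time passes only in rows, so rows that repeat a pose let the fingers close. It gives the time, the measured TCP pose, the force and the opening at its end, in the units of the state.
- ctrl.get_state(): the state, without advancing time (a new reading comes with each control period).
- ctrl.grab_frame(name): name is "scene" or "side" or "wrist"; returns (picture, depth): 400x640x3 uint8, blue, green, red; 400x640 float32, m along the optical axis (not along the pixel's ray), 0 where there is no reading.
- ctrl.camera_info(name): a dict with "mtx" (3x3 intrinsics, pixels), "extrinsics" (4x4, takes a point from camera to world coordinates); the wrist camera has in their place "T_tool_cam" (4x4, takes a point from camera to tool coordinates, whose origin is the TCP and whose axes are the tool frame's). Camera axes: x right, y down, z forward; pixel columns grow to the right and rows downward; lengths in m; the calibration is good to about 2 mm. A picture is of the moment at which its call begins: read the wrist's pose just before it. camera_info takes no time and is no camera call.
- ctrl.close_job(): hands the job in, once; it reports no verdict.
The state is a dict: "time_s": time; "q": joint angles; "qvel": joint speeds; "effort": joint torques, N m; "ee_pos": TCP position; "tool_rot": TCP orientation; "force": force on the tool from outside, world axes, zero at the start; "torque": the same for the moment, N m; "finger_gap": finger opening in m.
Only numpy, scipy, OpenCV 4.12 (cv2) and the standard library are available. Lean on these libraries where they do the work, as an engineer would, in place of code of your own. Each camera call takes 0.05 s, during which the arm holds its last target.

TASK

The loose heat-sink plate lies propped on the two locating pins inside the open instrument chassis. Push it along the chassis with the fingertips, towards the front panel, until both of its holes drop over the pins and it lies flat on the chassis floor, then take the hand clear. Only push the plate: do not lift it, and do not disturb the screwdriver, the screw tin or the small motor beside the chassis.

Things in the scene. Friction and masses are not known exactly. Their poses are not given: they have to be found in the camera images.
- chassis: Open grey sheet-metal trough, fixed, 280 long (x -160..+120) by 161 wide. Origin on the table midway between the pins; z up; +x towards the front panel (45 high, with knobs out to x +132). Floor top 3 above the table. Side walls 28 high, inner faces at y +-77.5, folded outwards to y +-90.5. Rear end (-x) open. Fixed parts up to 37 high at x +77..+109.
- left_pin (a point): Foot of the left locating pin, on the chassis floor at chassis (0, +50, 3) mm; axes as the chassis. The pin is steel, 9 in diameter, 9 high, its top 3.5 tapering to 4 in diameter.
- right_pin (a point): The same for the right pin, at chassis (0, -50, 3) mm.
- plate: Loose aluminium plate, 120 (x) by 150 (y) by 4 thick, 0.2 to 0.45 kg, 2.5 play to each side wall. Origin: centre of its underside; z up, +x towards the front panel. A finned block 50 (x) by 62 (y), up to 30 high, is fixed on it (centre x -12). At the start 14 to 36 short of home: rear edge on the floor, front part propped on the pin tips, tilted 5 to 6 degrees. Home: origin at chassis (-10, 0, 3).
- flange (a point): Where to push: middle of the outer (rear) face of the plate's upright flange, at plate (-60, 0, 10) mm. The flange is 3 thick, 146 long, 26 high from the underside, along the whole rear (-x) edge. The plate slides with a few newtons; once dropped it stops against the pins.
- left_hole (a point): Centre of the left hole, at the plate's underside: plate (+10, +50, 0) mm. A through hole of 15 diameter, so 3 play around its pin; home, the pin stands 5 proud of the plate.
- right_hole (a point): The same for the right hole, plate (+10, -50, 0) mm.
- screwdriver: Loose screwdriver, 170 long, lying beside the right (-y) side of the chassis; origin under the middle. Leave alone.
- screw_tin: Loose open steel tin, 60 in diameter, 35 high, beside the left (+y) side of the chassis; origin at the centre of its underside. Leave alone.
- motor: Small loose upright motor, 38 in diameter, 50 high, beside the left (+y) side of the chassis, nearer the front panel than the tin; origin at the centre of its underside. Leave alone.

How it is judged:
By the outcome, as a careful person would: the job done as asked, in the order asked, and still so for the second after the job is handed in, with the robot touching nothing.
It also fails if it takes over 38 s, if anything falls off the work surface, if the arm or the gripper's body presses on something with over 40 N, if the wrist force passes 120 N, or if a joint passes its speed limit or range.

## Working session

There is one attempt and no reset: what is moved stays moved. The work goes in short steps, Python scripts to look and compute and a tool call to move; the robot and the scene stay as the last step left them, time stands still between calls to the robot, and variables do not carry over. Pictures are saved under pics/ and viewed, and the job is handed in when it is done.

Besides the shell and the picture viewer there is one more tool, called after "Call:" as name([rows], argument=value, ...), one row to a line, values as JSON. send_rows: Moves the arm, as the interface text tells. Shift numbers are shares of 20 cm and turn numbers shares of pi rad, none past 1 either way. Its arguments: {"type":"object","properties":{"increments":{"type":"array","items":{"type":"array","items":{"type":"array","items":{"type":"number","minimum":-1,"maximum":1}}}},"jaw":{"type":"number"}},"required":["increments"]}

```bash
ls; mkdir -p pics; python3 - <<'E'
from cell import ctrl
import cv2,numpy as np
np.set_printoptions(precision=4,suppress=True)
print(ctrl.get_state(), ctrl.nose_length)
for n in ("scene","side","wrist"):
    i=ctrl.camera_info(n); print(n,i)
for n in ("scene","side"):
    p,d=ctrl.grab_frame(n); cv2.imwrite(f"pics/{n}0.png",p); np.save(f"pics/{n}0.npy",d)
E
```

```text
pics
{'time_s': 0.0, 'q': array([-69.5529,  15.1699,  91.9797,  -0.0021,  72.9774,  -2.1155]), 'qvel': array([-0.0006, -0.0569, -0.0138,  0.0041,  0.0149, -0.0034]), 'effort': array([  0.    , -50.2109, -35.6879,   0.0727,   0.0294,  -0.0002]), 'ee_pos': array([ 0.2587, -0.6227,  0.2292]), 'tool_rot': array([178.781 ,  89.873 , 111.3442]), 'force': array([-0.3407, -0.7233, -0.8676]), 'torque': array([-0.0104, -0.0362,  0.037 ]), 'finger_gap': 0.08809124493349892} 0.014
scene {'mtx': array([[472.1492,   0.    , 321.8779],
       [  0.    , 472.1492, 195.7547],
       [  0.    ,   0.    ,   1.    ]]), 'extrinsics': array([[-0.2848,  0.7599, -0.5844,  1.167 ],
       [ 0.9586,  0.2226, -0.1778,  0.2342],
       [-0.005 , -0.6108, -0.7918,  0.7973],
       [ 0.    ,  0.    ,  0.    ,  1.    ]])}
side {'mtx': array([[447.1202,   0.    , 319.9051],
       [  0.    , 447.1202, 193.153 ],
       [  0.    ,   0.    ,   1.    ]]), 'extrinsics': array([[ 0.9887, -0.0958,  0.1157,  0.516 ],
       [-0.1492, -0.5376,  0.8299, -0.5755],
       [-0.0173, -0.8378, -0.5458,  0.45  ],
       [ 0.    ,  0.    ,  0.    ,  1.    ]])}
wrist {'mtx': array([[281.2265,   0.    , 315.9878],
       [  0.    , 281.2265, 197.2659],
       [  0.    ,   0.    ,   1.    ]]), 'T_tool_cam': array([[ 0.0007, -0.2559,  0.9667, -0.154 ],
       [ 0.0011, -0.9667, -0.2559,  0.0649],
       [ 1.    ,  0.0012, -0.0004,  0.0001],
       [ 0.    ,  0.    ,  0.    ,  1.    ]])}
```

View pics/scene0.png

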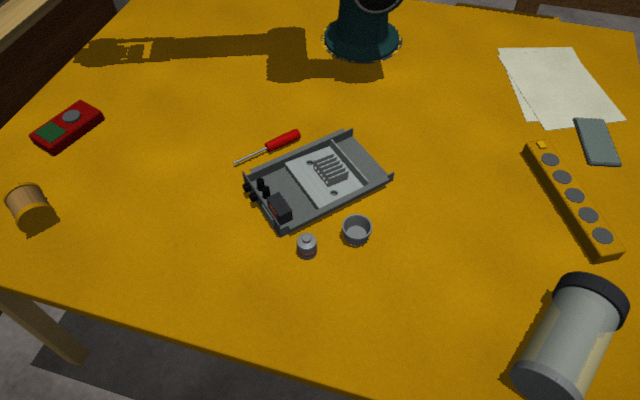

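View pics/side0.png

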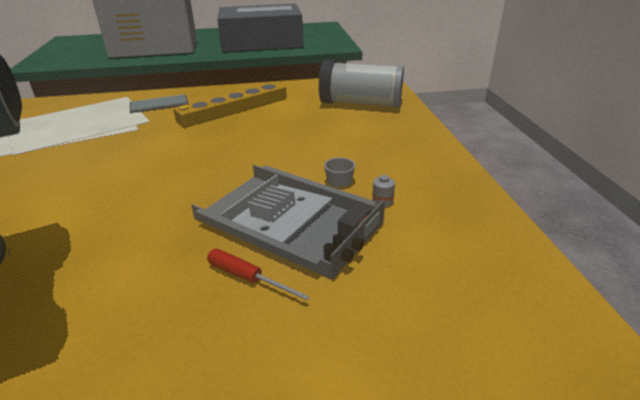

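```bash
python3 - <<'E'
import cv2
p=cv2.imread("pics/scene0.png"); cv2.imwrite("pics/sc_crop.png",cv2.resize(p[115:265,225:405],None,fx=4,fy=4,interpolation=cv2.INTER_CUBIC))
p=cv2.imread("pics/side0.png"); cv2.imwrite("pics/si_crop.png",cv2.resize(p[150:290,185:395],None,fx=3.8,fy=3.8,interpolation=cv2.INTER_CUBIC))
E
```

```text
(no output)
```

View pics/sc_crop.png

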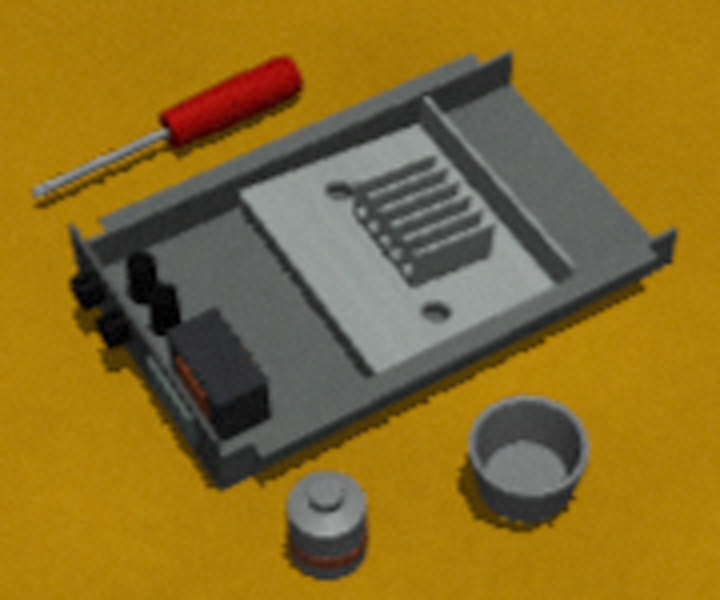

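View pics/si_crop.png

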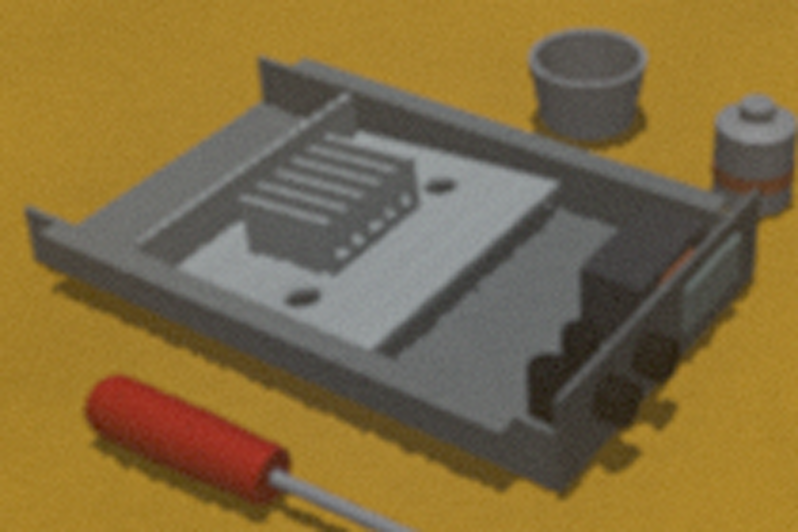

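```bash
cat > h.py <<'E'
import numpy as np
from cell import ctrl
np.set_printoptions(precision=4,suppress=True)
def ray(n,u,v):
    i=ctrl.camera_info(n);T=i["extrinsics"];d=T[:3,:3]@np.linalg.solve(i["mtx"],[u,v,1]);return T[:3,3],d/np.linalg.norm(d)
def tri(a,b):
    o1,d1=ray("scene",*a);o2,d2=ray("side",*b)
    s=np.linalg.lstsq(np.c_[d1,-d2],o2-o1,rcond=None)[0]
    p,q=o1+s[0]*d1,o2+s[1]*d2
    return (p+q)/2,np.linalg.norm(p-q)
def plane(n,uv,z):
    o,d=ray(n,*uv);return o+d*(z-o[2])/d[2]
E
python3 - <<'E'
from h import *
S=lambda x,y:(225+x/4,115+y/4); D=lambda x,y:(185+x/3.8,150+y/3.8)
P={'flR':((430,97),(140,245)),'flL':((572,268),(350,95)),
'holeR':((340,188),(303,298)),'holeL':((436,311),(440,186)),
'frR':((241,190),(380,350)),'frL':((370,376),(560,183)),
'earRtop':((511,53),(30,208)),'earLtop':((674,231),(261,58)),
'panR':((75,226),(560,402)), 'panL':((215,420),(757,197)),
'tin':((528,448),(588,65))}
R={}
for k,(a,b) in P.items():
    p,e=tri(S(*a),D(*b));R[k]=p;print(k,p,'err',round(e,4))
for a,b in(('flR','flL'),('holeR','holeL'),('frR','frL'),('earRtop','earLtop'),('panR','panL')):
    v=R[b]-R[a];print(a,b,'len',np.linalg.norm(v),'x-dir yaw',np.degrees(np.arctan2(-v[0],v[1])),'mid',(R[a]+R[b])/2)
E
```

```text
flR [0.4373 0.0375 0.0253] err 0.0037
flL [0.5363 0.1439 0.0266] err 0.0009
holeR [0.5051 0.0052 0.0117] err 0.0024
holeL [0.5726 0.0798 0.0112] err 0.0011
frR [ 0.5323 -0.0444  0.0211] err 0.0068
frL [0.6268 0.0607 0.0184] err 0.0011
earRtop [0.3888 0.0732 0.0255] err 0.0016
earLtop [0.4945 0.1905 0.0254] err 0.0001
panR [ 0.595  -0.1123  0.0414] err 0.0026
panL [0.6967 0.0005 0.0455] err 0.0085
tin [0.6552 0.1492 0.0285] err 0.0017
flR flL len 0.1453688977622126 x-dir yaw -42.95853232676592 mid [0.4868 0.0907 0.026 ]
holeR holeL len 0.10062030760560797 x-dir yaw -42.09717313926637 mid [0.5388 0.0425 0.0114]
frR frL len 0.14129183422548675 x-dir yaw -41.95982091592596 mid [0.5795 0.0081 0.0198]
earRtop earLtop len 0.15789877399687496 x-dir yaw -42.04065102786703 mid [0.4416 0.1318 0.0254]
panR panL len 0.15197217240758945 x-dir yaw -42.047386675607704 mid [ 0.6458 -0.0559  0.0435]
```

```bash
cat >> h.py <<'E'
from scipy.spatial.transform import Rotation as Ro
O=np.array([.5585,.0245,0]);YAW=-42.3
def c2w(x,y,z):
    return O+Ro.from_euler('z',YAW,degrees=True).apply(np.array([x,y,z])/1000)
def w2c(p):
    return Ro.from_euler('z',-YAW,degrees=True).apply(np.asarray(p)-O)*1000
def go(t,s=1):
    """t chassis mm TCP; s=+1: tool z along chassis +y"""
    st=ctrl.get_state();R=Ro.from_euler('xyz',st['tool_rot'],degrees=True)
    cy=Ro.from_euler('z',YAW,degrees=True).apply([0,s,0]);X=np.array([0,0,-1.]);
    Rt=Ro.from_matrix(np.c_[X,np.cross(cy,X),cy])
    d=R.inv().apply(c2w(*t)-st['ee_pos']);r=(R.inv()*Rt).as_rotvec()
    print('t',st['time_s'],'chassis',w2c(st['ee_pos']),'q',st['q'],'F',st['force'])
    print('s',s,'shift',d/.2,'turn',r/np.pi,'mm',d*1000,'deg',np.degrees(r))
E
python3 - <<'E'
from h import *
go((-135,0,229.2));go((-135,0,229.2),-1)
E
```

```text
t 0.1 chassis [ 213.921  -680.4272  229.333 ] q [-69.5495  15.1648  91.9714  -0.0011  72.9759  -2.113 ] F [-0.2846  0.0495  0.4435]
s 1 shift [ 0.0067  2.3389 -3.0245] turn [-0.6396 -0.0004 -0.0006] mm [   1.3406  467.7793 -604.9032] deg [-115.1362   -0.0684   -0.1145]
t 0.1 chassis [ 213.921  -680.4272  229.333 ] q [-69.5495  15.1648  91.9714  -0.0011  72.9759  -2.113 ] F [-0.2846  0.0495  0.4435]
s -1 shift [ 0.0067  2.3389 -3.0245] turn [ 0.3604 -0.0006  0.0003] mm [   1.3406  467.7793 -604.9032] deg [64.8638 -0.1015  0.0607]
```

Call:
send_rows([
  [[0,0.15,-0.19,-0.045,0,0],[0,0.3,-0.38,-0.09,0,0],[0,0.45,-0.57,-0.135,0,0],[0,0.6,-0.76,-0.18,0,0],[0,0.75,-0.95,-0.22,0,0]],
])

```text
time_s: 0.6
ee_pos: [0.3245, -0.3882, 0.2299]
tool_rot: [139.7, 89.9, 112.2]
force: [1.0, 0.7, -0.0]
finger_gap: 0.0883
```

```bash
python3 - <<'E'
from h import *
go((-135,0,230))
E
```

```text
t 0.6 chassis [ 104.6987 -462.7052  229.8572] q [-52.9349  -3.3107 112.1987   0.0151  71.1658 -25.384 ] F [ 1.0251  0.6569 -0.0352]
s 1 shift [ 0.0013  2.5424 -0.5702] turn [-0.4181 -0.0001 -0.0003] mm [   0.261   508.4734 -114.0454] deg [-75.2558  -0.0126  -0.0585]
```

Call:
send_rows([
  [[0,0.2,-0.045,-0.035,0,0],[0,0.4,-0.09,-0.07,0,0],[0,0.6,-0.135,-0.105,0,0],[0,0.8,-0.18,-0.14,0,0],[0,1.0,-0.22,-0.18,0,0]],
])

```text
time_s: 1.1
ee_pos: [0.3788, -0.1911, 0.2302]
tool_rot: [125.7, 90.0, 130.5]
force: [0.4, -0.7, -0.3]
finger_gap: 0.0877
```

```bash
python3 - <<'E'
from h import *
go((-135,0,230))
E
```

```text
t 1.1 chassis [  12.2356 -280.4223  230.1891] q [-30.1431 -13.0729 120.6019   0.0058  72.4869 -34.9604] F [ 0.4426 -0.72   -0.343 ]
s 1 shift [0.0012 1.4936 0.5264] turn [-0.2382 -0.     -0.0001] mm [  0.2423 298.7172 105.2758] deg [-42.8845  -0.0042  -0.0167]
```

Call:
send_rows([
  [[0,0.2,0.07,-0.034,0,0],[0,0.4,0.14,-0.068,0,0],[0,0.6,0.21,-0.1,0,0],[0,0.8,0.28,-0.135,0,0],[0,1.0,0.35,-0.17,0,0]],
])

```text
time_s: 1.6
ee_pos: [0.4328, 0.0138, 0.2303]
tool_rot: [-83.0, 90.0, -47.6]
force: [0.4, -1.0, -0.7]
finger_gap: 0.0882
```

```bash
python3 - <<'E'
from h import *
go((-135,0,230))
E
```

```text
t 1.6 chassis [-85.7923 -92.5556 230.3309] q [ -1.4692 -12.0222 119.7529  -0.0045  72.2652 -36.894 ] F [ 0.4011 -0.9895 -0.6509]
s 1 shift [0.0016 0.3388 0.3999] turn [-0.0682  0.      0.    ] mm [ 0.3249 67.7589 79.9792] deg [-12.2739   0.0001   0.006 ]
```

Call:
send_rows([
  [[0,0.11,0.13,-0.023,0,0],[0,0.23,0.27,-0.046,0,0],[0,0.34,0.4,-0.068,0,0],[0,0.34,0.4,-0.068,0,0]],
])

```text
time_s: 2.0
ee_pos: [0.4595, 0.1169, 0.2302]
tool_rot: [59.1, 89.9, 106.8]
force: [0.9, -0.1, -0.4]
finger_gap: 0.0881
```

```bash
python3 - <<'E'
from h import *
import cv2
go((-135,0,230))
for n in ("scene","wrist"):
    p,d=ctrl.grab_frame(n); cv2.imwrite(f"pics/{n}1.png",p)
E
```

```text
t 2.0 chassis [-135.4006    1.6557  230.1561] q [ 11.2038  -7.0606 115.5929   0.0779  71.4751 -36.5186] F [ 0.8621 -0.1273 -0.3573]
s 1 shift [ 0.0008 -0.002  -0.0083] turn [-0.      0.0002 -0.0004] mm [ 0.1545 -0.4008 -1.6558] deg [-0.0023  0.0381 -0.0637]
```

View pics/wrist1.png

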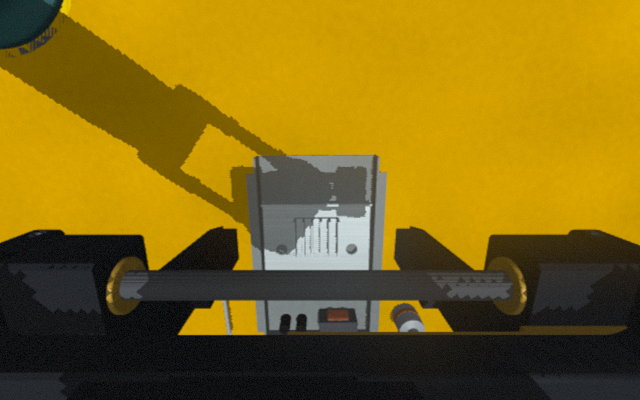

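```bash
cat >> h.py <<'E'
def gt(t,tilt=10):
    st=ctrl.get_state();R=Ro.from_euler('xyz',st['tool_rot'],degrees=True)
    cy=Ro.from_euler('z',YAW,degrees=True).apply([0,1,0]);X=np.array([0,0,-1.])
    Rt=Ro.from_matrix(np.c_[X,np.cross(cy,X),cy])*Ro.from_euler('z',-tilt,degrees=True)
    d=R.inv().apply(c2w(*t)-st['ee_pos']);r=(R.inv()*Rt).as_rotvec()
    e=st['ee_pos']
    print('t',st['time_s'],'TCP',w2c(e),'tip',w2c(e+R.apply([.014,-.009,0])),'Fch',Ro.from_euler('z',-YAW,degrees=True).apply(st['force']))
    print('shift',d/.2,'turn',r/np.pi,'deg',np.degrees(r))
E
python3 - <<'E'
from h import *
gt((-140,0,60));gt((-140,0,24))
E
```

```text
t 2.1 TCP [-134.0012   -0.9223  229.9855] tip [-125.0069   -0.9759  215.9819] Fch [ 0.0866 -0.1386  0.636 ]
shift [0.8499 0.0297 0.0057] turn [-0.0012 -0.0005 -0.0557] deg [ -0.2103  -0.0984 -10.0229]
t 2.1 TCP [-134.0012   -0.9223  229.9855] tip [-125.0069   -0.9759  215.9819] Fch [ 0.0866 -0.1386  0.636 ]
shift [1.0299 0.0296 0.0059] turn [-0.0012 -0.0005 -0.0557] deg [ -0.2103  -0.0984 -10.0229]
```

View pics/scene1.png

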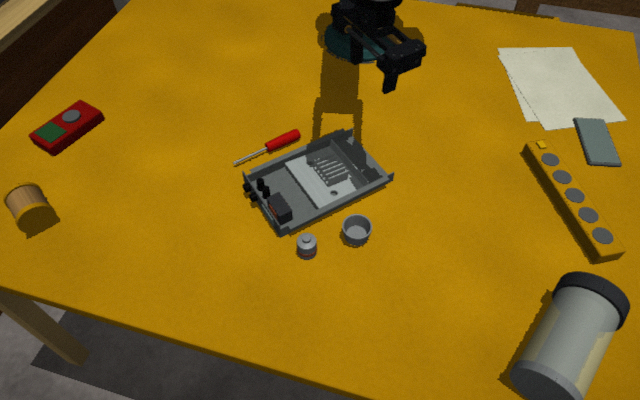

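Call:
send_rows([
  [[0.17,0.006,0,0,0,-0.011],[0.34,0.012,0,0,0,-0.022],[0.51,0.018,0.005,0,0,-0.033],[0.68,0.024,0.005,0,0,-0.044],[0.85,0.03,0.005,-0.001,0,-0.0556]],
])

```text
time_s: 2.6
ee_pos: [0.4552, 0.1169, 0.0595]
tool_rot: [-89.9, 79.9, -42.5]
force: [0.0, -0.0, -0.1]
finger_gap: 0.0885
```

```bash
python3 - <<'E'
from h import *
import cv2
gt((-140,0,24))
p,d=ctrl.grab_frame("side"); cv2.imwrite("pics/side2.png",cv2.resize(p[100:300,120:400],None,fx=2.8,fy=2.8,interpolation=cv2.INTER_CUBIC))
p,d=ctrl.grab_frame("wrist"); cv2.imwrite("pics/wrist2.png",p)
E
```

```text
t 2.6 TCP [-138.6106   -1.1407   59.5374] tip [-127.2931   -1.1896   47.3344] Fch [ 0.0586 -0.0002 -0.0842]
shift [0.1737 0.0381 0.0056] turn [-0.0014 -0.0002  0.0006] deg [-0.259  -0.0333  0.1091]
```

View pics/side2.png

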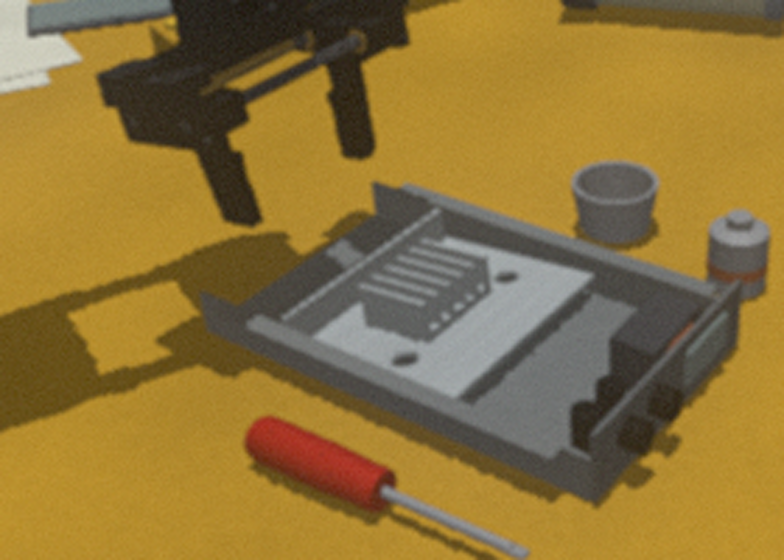

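View pics/wrist2.png

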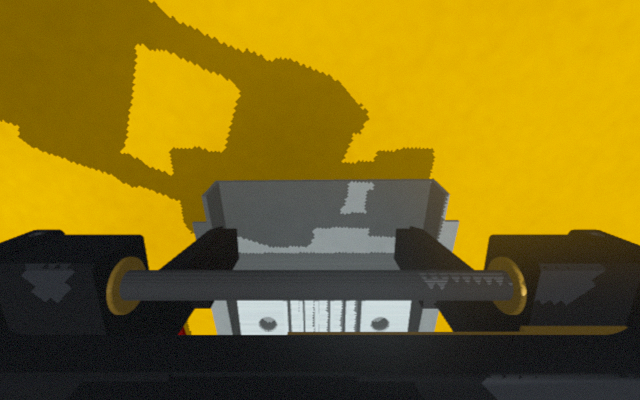

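```bash
python3 - <<'E'
from h import *
import cv2
gt((-140,0,24)); print(ctrl.get_state()['qvel'])
for a,b in((245,220),(360,155)): print(w2c(plane("side",(120+a/2.8,100+b/2.8),.046)))
T=ctrl.camera_info("wrist")["T_tool_cam"];K=ctrl.camera_info("wrist")["mtx"]
st=ctrl.get_state();R=Ro.from_euler('xyz',st['tool_rot'],degrees=True)
def wp(u,v,z):
    d=R.apply(T[:3,:3]@np.linalg.solve(K,[u,v,1]));o=st['ee_pos']+R.apply(T[:3,3]);return w2c(o+d*(z-o[2])/d[2])
for n,u,v,z in(('holeR',268,324,.012),('holeL',381,324,.012),('earR',212,180,.028),('earL',436,181,.028),('lipR',193,221,.028),('lipL',458,221,.028),('flR',228,299,.005),('flL',425,299,.005)):print(n,wp(u,v,z))
p,d=ctrl.grab_frame("wrist"); cv2.imwrite("pics/wrist3.png",p)
E
```

```text
t 2.7 TCP [-142.0624   -5.6764   55.4906] tip [-130.8307   -5.8383   43.2096] Fch [-0.3134 -0.9196 -0.1669]
shift [0.1566 0.0164 0.0301] turn [-0.0004 -0.0034 -0.0016] deg [-0.0669 -0.6189 -0.2918]
[-0.6732 -2.3946 -4.87    2.194   3.6597 -3.64  ]
[-171.0547  -26.678    46.    ]
[-166.8505   77.0232   46.    ]
holeR [-22.2458 -50.2481  12.    ]
holeL [-23.3052  51.9608  12.    ]
earR [-167.9731  -73.024    28.    ]
earL [-167.6071   70.25     28.    ]
lipR [-137.8234  -90.8239   28.    ]
lipL [-138.5695   90.1767   28.    ]
flR [-44.9286 -85.7592   5.    ]
flL [-46.4459  90.2262   5.    ]
```

View pics/wrist3.png

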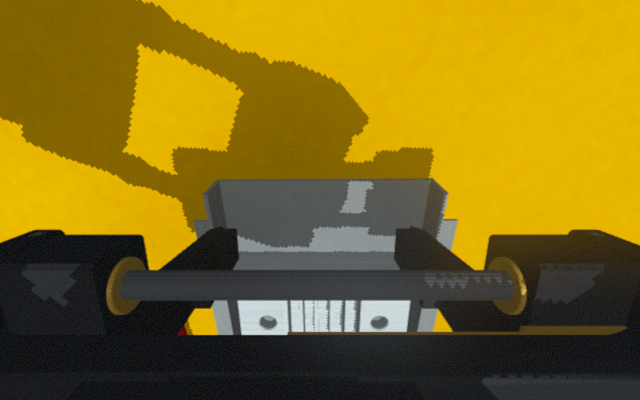

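Call:
send_rows([
  [[0,0,0,0,0,0],[0,0,0,0,0,0]],
])

```text
time_s: 2.95
ee_pos: [0.4578, 0.1185, 0.063]
tool_rot: [-88.9, 79.9, -41.4]
force: [-0.1, -0.6, 0.0]
finger_gap: 0.0878
```

```bash
python3 - <<'E'
from h import *
gt((-140,0,24)); print(ctrl.get_state()['qvel'])
E
```

```text
t 2.95 TCP [-137.7457    1.7723   63.0038] tip [-126.4263    1.7776   50.8025] Fch [ 0.3353 -0.4831  0.0074]
shift [ 0.19    0.0453 -0.0096] turn [-0.0012  0.0009  0.0007] deg [-0.2207  0.1641  0.1175]
[ 0.2227 -0.1252 -0.0657 -0.0376 -0.3169  0.2629]
```

Call:
send_rows([
  [[0.05,0.012,-0.002,0,0,0],[0.1,0.025,-0.005,0,0,0],[0.15,0.036,-0.01,-0.001,0,0],[0.18,0.043,-0.01,-0.001,0,0],[0.18,0.043,-0.01,-0.001,0,0]],
])

```text
time_s: 3.45
ee_pos: [0.4509, 0.118, 0.0218]
tool_rot: [-91.3, 80.1, -43.5]
force: [-0.3, 0.6, -0.3]
finger_gap: 0.0879
```

Call:
send_rows([
  [[0,0,0,0,0,0],[0,0,0,0,0,0]],
])

```text
time_s: 3.65
ee_pos: [0.4528, 0.1187, 0.0238]
tool_rot: [-90.1, 80.0, -42.4]
force: [0.6, 0.5, -0.1]
finger_gap: 0.0882
```

```bash
python3 - <<'E'
from h import *
import cv2
gt((-115,0,24)); print(ctrl.get_state()['qvel'])
p,d=ctrl.grab_frame("side"); cv2.imwrite("pics/side3.png",cv2.resize(p[100:300,120:400],None,fx=2.8,fy=2.8,interpolation=cv2.INTER_CUBIC))
gt((-115,0,24))
E
```

```text
t 3.65 TCP [-141.5599   -1.5004   23.7698] tip [-130.2611   -1.4919   11.5495] Fch [ 0.1398  0.7691 -0.0795]
shift [ 0.022  -0.131   0.0073] turn [ 0.0004 -0.0001  0.0001] deg [ 0.0727 -0.0123  0.021 ]
[-0.0408 -0.2751 -0.1518  0.069  -0.0855 -0.0172]
t 3.7 TCP [-141.4782   -1.4126   23.9129] tip [-130.1775   -1.4012   11.6943] Fch [ 0.4217 -0.1708 -0.7664]
shift [ 0.0226 -0.1305  0.0069] turn [0.0004 0.     0.0002] deg [0.0695 0.002  0.0298]
```

View pics/side3.png

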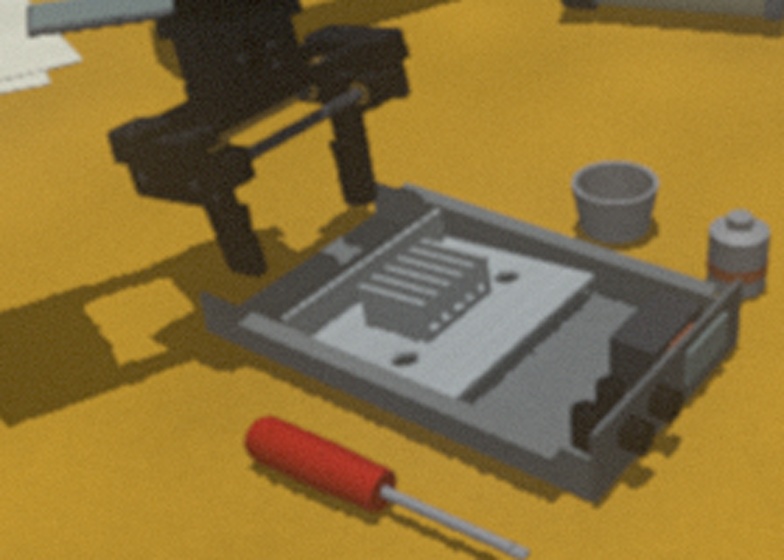

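Call:
send_rows([
  [[0.005,-0.03,0.002,0,0,0],[0.011,-0.06,0.004,0,0,0],[0.016,-0.09,0.007,0,0,0],[0.021,-0.12,0.007,0,0,0],[0.021,-0.12,0.007,0,0,0]],
])

```text
time_s: 4.2
ee_pos: [0.4724, 0.1026, 0.0238]
tool_rot: [-90.1, 80.0, -42.4]
force: [-0.4, -0.4, -0.2]
finger_gap: 0.0883
```

```bash
python3 - <<'E'
from h import *
gt((-84,0,24)); print(ctrl.get_state()['qvel'])
E
```

```text
t 4.2 TCP [-116.2645   -0.1906   23.819 ] tip [-104.963    -0.1933   11.6012] Fch [-0.0233 -0.5189 -0.185 ]
shift [ 0.0272 -0.159   0.0009] turn [ 0.     -0.0001  0.0002] deg [ 0.0079 -0.016   0.0335]
[ 0.7071 -0.234   0.8243  0.3181  0.2809  0.7434]
```

Call:
send_rows([
  [[0.002,-0.01,0,0,0,0],[0.003,-0.02,0,0,0,0],[0.005,-0.03,0,0,0,0],[0.007,-0.04,0,0,0,0],[0.009,-0.05,0,0,0,0]],
])

```text
time_s: 4.7
ee_pos: [0.4791, 0.0963, 0.0236]
tool_rot: [-90.3, 80.0, -42.5]
force: [0.7, 0.4, 1.0]
finger_gap: 0.0881
```

Call:
send_rows([
  [[0.002,-0.01,0,0,0,0],[0.003,-0.02,0,0,0,0],[0.005,-0.03,0,0,0,0],[0.007,-0.04,0,0,0,0],[0.007,-0.04,0,0,0,0]],
])

```text
time_s: 5.2
ee_pos: [0.4852, 0.0907, 0.0236]
tool_rot: [-90.2, 80.0, -42.5]
force: [-0.1, 0.0, -0.8]
finger_gap: 0.0883
```

```bash
python3 - <<'E'
from h import *
import cv2
gt((-82,0,24))
p,d=ctrl.grab_frame("side"); cv2.imwrite("pics/side4.png",cv2.resize(p[130:270,180:390],None,fx=3.8,fy=3.8,interpolation=cv2.INTER_CUBIC))
E
```

```text
t 5.2 TCP [-98.7888  -0.3624  23.5943] tip [-87.4919  -0.362   11.3722] Fch [-0.1081 -0.0911 -0.8139]
shift [ 0.0126 -0.083   0.0017] turn [ 0.0003 -0.0002  0.0001] deg [ 0.0548 -0.0335  0.0119]
```

View pics/side4.png

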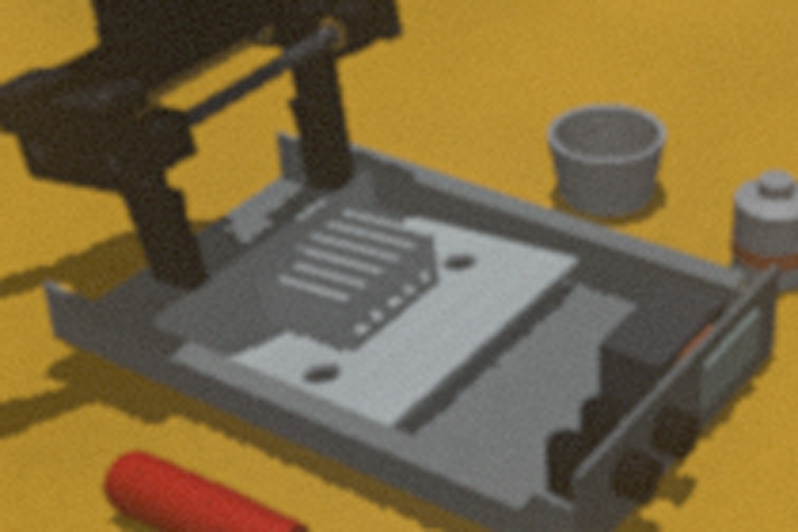

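Call:
send_rows([
  [[0.002,-0.01,0,0,0,0],[0.003,-0.02,0,0,0,0],[0.005,-0.03,0,0,0,0],[0.007,-0.04,0,0,0,0],[0.007,-0.04,0,0,0,0]],
])

```text
time_s: 5.75
ee_pos: [0.4913, 0.0852, 0.0237]
tool_rot: [-90.2, 80.0, -42.5]
force: [0.4, -0.3, -0.1]
finger_gap: 0.0882
```

```bash
python3 - <<'E'
from h import *
import cv2
gt((-82,0,24))
p,d=ctrl.grab_frame("side"); cv2.imwrite("pics/side5.png",cv2.resize(p[130:270,180:390],None,fx=3.8,fy=3.8,interpolation=cv2.INTER_CUBIC))
p,d=ctrl.grab_frame("scene"); cv2.imwrite("pics/scene5.png",cv2.resize(p[100:250,225:405],None,fx=4,fy=4,interpolation=cv2.INTER_CUBIC))
E
```

```text
t 5.75 TCP [-90.6007  -0.3074  23.6569] tip [-79.3027  -0.3062  11.4358] Fch [ 0.444   0.0463 -0.0837]
shift [ 0.0058 -0.0426  0.0015] turn [ 0.0003 -0.0002  0.0001] deg [ 0.0508 -0.0279  0.0171]
```

View pics/side5.png

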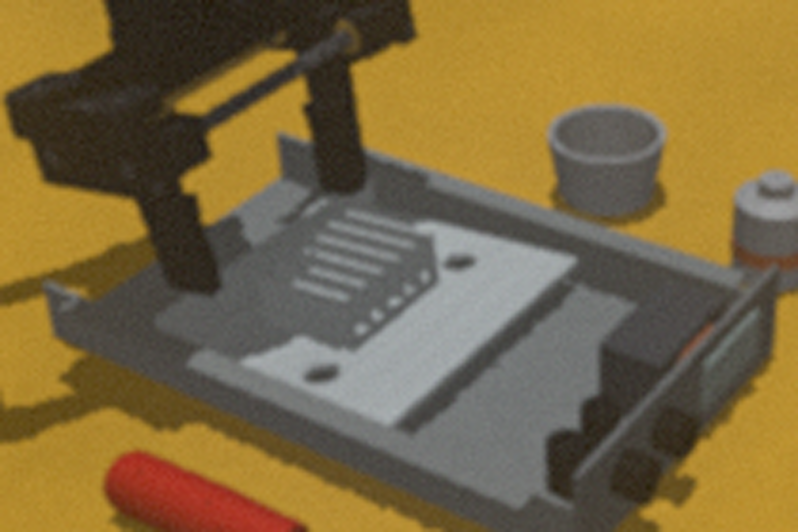

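View pics/scene5.png

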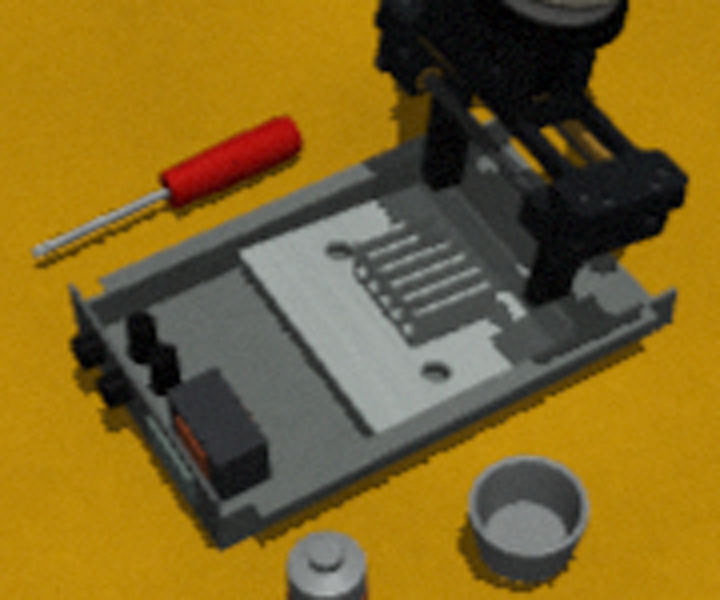

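```bash
python3 - <<'E'
from h import *
S=lambda x,y:(225+x/4,100+y/4); D=lambda x,y:(180+x/3.8,130+y/3.8)
for a,b in(((445,187),(195,292)),((550,303),(345,192))):
    p,e=tri(S(*a),D(*b));print(w2c(p),e)
st=ctrl.get_state();R=Ro.from_euler('xyz',st['tool_rot'],degrees=True);print(st['tool_rot'],R.as_matrix())
for n,A,o in(('scene',(225,100),4),('side',(180,130),3.8)):
  i=ctrl.camera_info(n);T=i['extrinsics'];K=i['mtx']
  for off in ([.014,0,.052],[.014,0,-.052],[.014,-.009,.052],[.014,-.009,-.052]):
    p=st['ee_pos']+R.apply(off);c=K@(T[:3,:3].T@(p-T[:3,3]));print(n,off,w2c(p),(c[:2]/c[2]-A)*o)
E
```

```text
[-95.7498 -49.1098  26.0788] 0.0016989588783322491
[-96.1548  53.0485  25.831 ] 0.002389348420132549
[-90.2752  79.9941 -42.5216] [[ 0.1281 -0.7291  0.6724]
 [-0.1174  0.662   0.7402]
 [-0.9848 -0.1737 -0.0008]]
scene [0.014, 0, 0.052] [-88.4511  51.5707   9.7469] [533.485  328.0148]
scene [0.014, 0, -0.052] [-88.3614 -52.4293   9.8337] [431.0985 206.8671]
scene [0.014, -0.009, 0.052] [-79.588   51.5796  11.3107] [519.9168 332.8391]
scene [0.014, -0.009, -0.052] [-79.4983 -52.4203  11.3975] [417.8378 210.9897]
side [0.014, 0, 0.052] [-88.4511  51.5707   9.7469] [356.0833 224.7071]
side [0.014, 0, -0.052] [-88.3614 -52.4293   9.8337] [208.346  332.1974]
side [0.014, -0.009, 0.052] [-79.588   51.5796  11.3107] [370.3076 227.2471]
side [0.014, -0.009, -0.052] [-79.4983 -52.4203  11.3975] [222.9468 335.712 ]
```

```bash
python3 - <<'E'
from h import *
import cv2
gt((-90,0,24))
for n,box in(("side",(180,150,300,220)),("scene",(310,100,410,190))):
    p,d=ctrl.grab_frame(n);np.save(f"pics/{n}6.npy",d)
    i=ctrl.camera_info(n);T=i['extrinsics'];K=i['mtx']
    v,u=np.mgrid[0:400,0:640];P=np.stack([(u-K[0,2])/K[0,0]*d,(v-K[1,2])/K[1,1]*d,d],-1)@T[:3,:3].T+T[:3,3]
    C=w2c(P.reshape(-1,3)).reshape(P.shape)
    a,b,c,e=box
    m=np.zeros(d.shape,bool);m[b:e,a:c]=1
    dark=(p.max(-1)<45)&m&(d>0)
    for s in(1,-1):
        q=C[dark&(abs(C[...,1]-s*52)<12)&(abs(C[...,0]+92)<25)]
        q=q[np.argsort(q[:,2])]
        print(n,s,len(q),q[:12:2])
    hist=C[dark][:,2];print(np.histogram(hist,bins=[0,10,15,20,25,30,35,40,50,60,80,120])[0])
E
```

```text
t 5.85 TCP [-90.8387  -0.4199  23.5774] tip [-79.5431  -0.4204  11.3541] Fch [-0.2873  0.7944 -0.4282]
shift [-0.0014 -0.0045  0.0021] turn [ 0.0003 -0.0002  0.    ] deg [ 0.057  -0.0385  0.0058]
side 1 61 [[ -94.2927   42.5133   34.2762]
 [ -84.0764   44.6349   38.569 ]
 [ -96.6647   43.2465   39.431 ]
 [ -85.0317   49.105    42.2379]
 [-100.2698   42.7099   44.8162]
 [ -94.7892   41.692    44.9699]]
side -1 85 [[-84.5403 -51.2145  37.7817]
 [-85.2799 -57.3025  39.0718]
 [-84.7926 -52.8229  40.603 ]
 [-95.5393 -59.8358  42.7087]
 [-88.0822 -46.0415  45.4158]
 [-85.7812 -48.4868  45.6509]]
[ 0  0  0  0  0  1  8 21 23 46 59]
scene 1 233 [[-95.0812  43.3484  17.369 ]
 [-84.2913  46.362   33.6933]
 [-84.4049  45.9319  36.4546]
 [-81.4943  54.0635  36.6746]
 [-82.9051  55.6542  37.4159]
 [-82.5625  52.3788  37.5666]]
scene -1 394 [[-93.7893 -56.1235  18.9952]
 [-84.5493 -54.3576  32.0949]
 [-93.9079 -44.1378  32.9046]
 [-89.2003 -45.0633  34.6492]
 [-86.7817 -45.4124  35.6584]
 [-84.4966 -50.1364  35.8818]]
[ 50  20  20   9   3   7  34  75  77 104 473]
```

```bash
python3 - <<'E'
from h import *
import cv2
for n in("side","scene"):
    d=np.load(f"pics/{n}6.npy");i=ctrl.camera_info(n);T=i['extrinsics'];K=i['mtx']
    v,u=np.mgrid[0:400,0:640];P=np.stack([(u-K[0,2])/K[0,0]*d,(v-K[1,2])/K[1,1]*d,d],-1)@T[:3,:3].T+T[:3,3]
    C=w2c(P.reshape(-1,3)).reshape(P.shape)[d>0]
    for lab,m in(('outer',(abs(C[:,1])>66)&(abs(C[:,1])<105)),('inner',abs(C[:,1])<35),('fing',(abs(C[:,1])>42)&(abs(C[:,1])<62))):
        for x0 in range(-150,-50,20):
            q=C[m&(C[:,0]>x0)&(C[:,0]<x0+20)&(C[:,2]>30 if lab!='inner' else m)&(C[:,2]<140)]
            print(n,lab,x0,len(q),np.histogram(q[:,2],bins=[30,36,40,45,50,55,60,65,70,80,90,100,140])[0])
E
```

```text
side outer -150 178 [  0   0   0   0   0   0   0   0   0   1  21 156]
side outer -130 313 [  0   0   0   0   0   0   0   0   0   1  33 279]
side outer -110 353 [  1   0   0   0   0   0   0   0   0   0  22 330]
side outer -90 618 [  0   0   0   0   0   0   0   0   0   0   7 611]
side outer -70 2 [0 0 0 0 0 0 0 0 0 0 0 2]
side inner -150 129 [0 0 0 0 0 0 0 0 0 0 0 0]
side inner -130 25 [0 0 0 0 0 0 0 0 0 0 0 0]
side inner -110 357 [ 0  0  0  0  0  0  0  0  0  0  0 70]
side inner -90 450 [ 50   1   0   0   0   0   0   0   0   0   0 340]
side inner -70 329 [180  29   0   0   0   0   0   0   0   0   0   0]
side fing -150 18 [ 0  0  0  0  0  0  0  0  0  0  4 14]
side fing -130 230 [  0   0   0   0   0   0   0   0   3   4  20 203]
side fing -110 563 [ 14  17  20  21  25  30  32  29  98  77  29 171]
side fing -90 630 [ 20  28  38  43  38  39  30  26  17   1   6 344]
side fing -70 0 [0 0 0 0 0 0 0 0 0 0 0 0]
scene outer -150 110 [ 4  0  0  0  0  0  0  0  0  0  8 98]
scene outer -130 205 [ 10   0   0   0   0   0   0   0   0   0  17 178]
scene outer -110 206 [ 11   0   0   0   0   0   0   0   0   0   9 186]
scene outer -90 313 [  9   0   0   0   0   0   0   0   0   0   0 304]
scene outer -70 24 [19  0  0  0  0  0  0  0  0  0  0  5]
scene inner -150 53 [ 0  0  0  0  0  0  0  0  0  0  0 10]
scene inner -130 241 [  0   0   0   0   0   0   0   0   0   0   0 145]
scene inner -110 239 [10  0  0  0  0  0  0  0  0  0  0 49]
scene inner -90 310 [ 26   3   0   0   0   0   0   0   0   0   0 189]
scene inner -70 266 [96 59  0  0  0  0  0  0  0  0  0  0]
scene fing -150 9 [0 0 0 0 0 0 0 0 0 0 0 9]
scene fing -130 57 [ 0  0  0  0  0  0  0  0  1  2  0 54]
scene fing -110 209 [ 8 14 14 15 20 21 16 10 26 19 13 33]
scene fing -90 356 [  9  14  22  24  20  18  21  17  16   4   0 191]
scene fing -70 1 [0 0 0 0 0 0 0 0 0 0 0 1]
```

```bash
cat >> h.py <<'E'
def fc():
    st=ctrl.get_state();R=Ro.from_euler('xyz',st['tool_rot'],degrees=True)
    print('front corner (corrected)',w2c(st['ee_pos']+R.apply([-.009,-.009,0])))
E
python3 - <<'E'
from h import *
gt((-90,0,40));gt((-128,0,40));gt((-128,0,10));gt((-128,0,2));fc()
E
```

```text
t 5.95 TCP [-90.9554  -0.4729  23.5401] tip [-79.6606  -0.473   11.316 ] Fch [ 0.8033 -0.1952  0.3673]
shift [-0.0802 -0.019   0.0023] turn [ 0.0004 -0.0002  0.    ] deg [ 0.0651 -0.0423  0.002 ]
t 5.95 TCP [-90.9554  -0.4729  23.5401] tip [-79.6606  -0.473   11.316 ] Fch [ 0.8033 -0.1952  0.3673]
shift [-0.1132  0.1681  0.0025] turn [ 0.0004 -0.0002  0.    ] deg [ 0.0651 -0.0423  0.002 ]
t 5.95 TCP [-90.9554  -0.4729  23.5401] tip [-79.6606  -0.473   11.316 ] Fch [ 0.8033 -0.1952  0.3673]
shift [0.0345 0.1942 0.0026] turn [ 0.0004 -0.0002  0.    ] deg [ 0.0651 -0.0423  0.002 ]
t 5.95 TCP [-90.9554  -0.4729  23.5401] tip [-79.6606  -0.473   11.316 ] Fch [ 0.8033 -0.1952  0.3673]
shift [0.0739 0.2011 0.0026] turn [ 0.0004 -0.0002  0.    ] deg [ 0.0651 -0.0423  0.002 ]
front corner (corrected) [-83.6553  -0.456   33.9664]
```

Call:
send_rows([
  [[-0.04,-0.007,0.002,0,0,0],[-0.08,-0.01,0.002,0,0,0],[-0.1,0.05,0.002,0,0,0],[-0.11,0.11,0.002,0,0,0],[-0.113,0.168,0.002,0,0,0]],
])

```text
time_s: 6.45
ee_pos: [0.4629, 0.1114, 0.0402]
tool_rot: [-90.2, 80.0, -42.4]
force: [0.2, 0.6, -0.2]
finger_gap: 0.0881
```

Call:
send_rows([
  [[0,0,0,0,0,0],[0,0,0,0,0,0],[0.03,0.005,0,0,0,0],[0.07,0.012,0,0,0,0],[0.07,0.012,0,0,0,0]],
])

```text
time_s: 6.95
ee_pos: [0.4628, 0.1099, 0.0241]
tool_rot: [-91.1, 80.1, -43.4]
force: [-0.1, -0.7, -0.3]
finger_gap: 0.0881
```

```bash
python3 - <<'E'
from h import *
import cv2
gt((-128,0,10));gt((-128,0,2));fc()
p,d=ctrl.grab_frame("side"); cv2.imwrite("pics/side7.png",cv2.resize(p[130:270,180:390],None,fx=3.8,fy=3.8,interpolation=cv2.INTER_CUBIC))
p,d=ctrl.grab_frame("scene"); cv2.imwrite("pics/scene7.png",cv2.resize(p[100:250,225:405],None,fx=4,fy=4,interpolation=cv2.INTER_CUBIC))
E
```

```text
t 6.95 TCP [-128.3093   -1.2498   24.1386] tip [-117.032    -1.2849   11.8984] Fch [ 0.3618 -0.5967 -0.277 ]
shift [0.0699 0.0106 0.0065] turn [ 0.0004 -0.001  -0.0004] deg [ 0.0648 -0.185  -0.0799]
t 6.95 TCP [-128.3093   -1.2498   24.1386] tip [-117.032    -1.2849   11.8984] Fch [ 0.3618 -0.5967 -0.277 ]
shift [0.1093 0.0175 0.0066] turn [ 0.0004 -0.001  -0.0004] deg [ 0.0648 -0.185  -0.0799]
front corner (corrected) [-120.9943   -1.2106   34.5544]
```

View pics/side7.png

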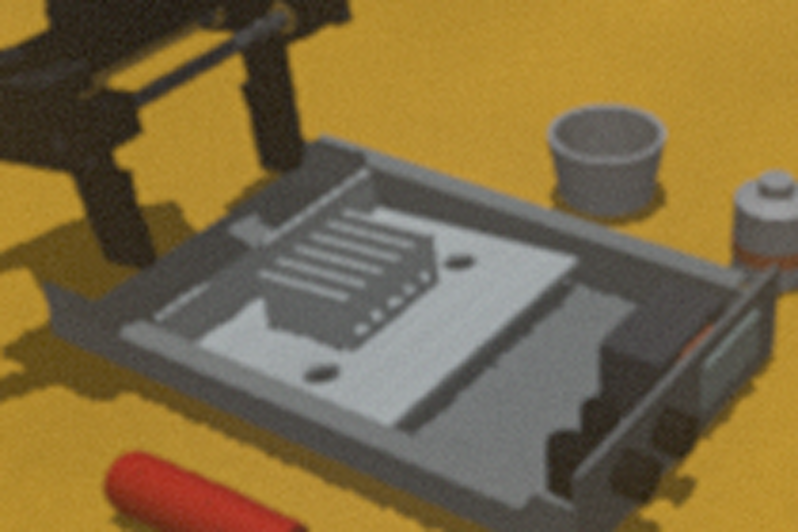

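View pics/scene7.png

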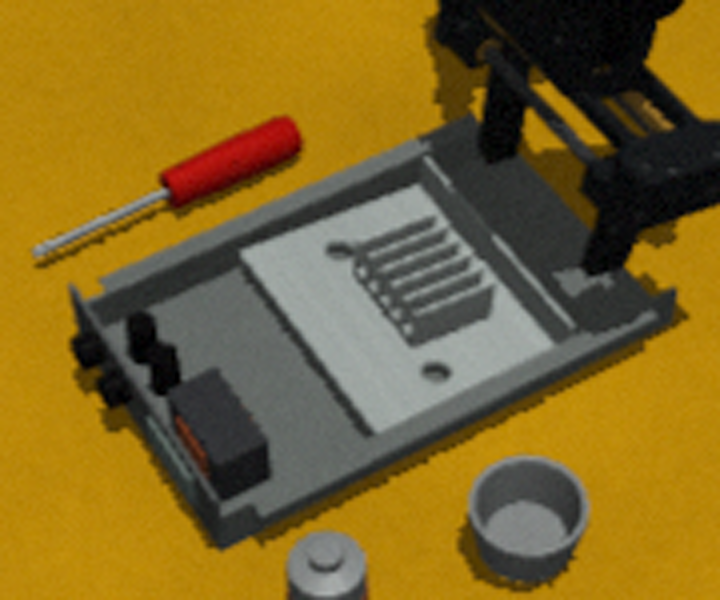

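```bash
python3 - <<'E'
from h import *
S=lambda x,y:(225+x/4,100+y/4); D=lambda x,y:(180+x/3.8,130+y/3.8)
for a,b in(((498,160),(135,264)),((605,273),(283,169))):
    p,e=tri(S(*a),D(*b));print(w2c(p),e)
gt((-128,0,10));fc()
E
```

```text
[-131.3883  -49.5088   28.2934] 0.0017524510917057614
[-133.1674   51.6215   27.3145] 0.0011691784988525765
t 7.05 TCP [-127.9471   -0.6001   25.0293] tip [-116.6608   -0.6194   12.7974] Fch [ 0.4599  0.0603 -0.4993]
shift [0.074  0.0133 0.0032] turn [ 0.0003 -0.0006 -0.0002] deg [ 0.0591 -0.1167 -0.0377]
front corner (corrected) [-120.6398   -0.5725   35.4505]
```

Call:
send_rows([
  [[0.02,0.003,0,0,0,0],[0.04,0.007,0.001,0,0,0],[0.06,0.01,0.002,0,0,0],[0.08,0.014,0.002,0,0,0],[0.08,0.014,0.002,0,0,0]],
])

```text
time_s: 7.55
ee_pos: [0.4635, 0.1106, 0.0088]
tool_rot: [-90.7, 80.0, -42.9]
force: [0.2, -0.1, -0.7]
finger_gap: 0.0879
```

```bash
python3 - <<'E'
from h import *
import cv2
gt((-128,0,2));fc()
p,d=ctrl.grab_frame("side"); cv2.imwrite("pics/side8.png",cv2.resize(p[130:270,180:390],None,fx=3.8,fy=3.8,interpolation=cv2.INTER_CUBIC))
p,d=ctrl.grab_frame("scene"); cv2.imwrite("pics/scene8.png",cv2.resize(p[100:250,225:405],None,fx=4,fy=4,interpolation=cv2.INTER_CUBIC))
gt((-128,0,2));fc()
E
```

```text
t 7.55 TCP [-128.2025   -0.2305    8.7621] tip [-116.9158   -0.2443   -3.4694] Fch [ 0.28    0.0551 -0.7343]
shift [0.0335 0.0049 0.0012] turn [ 0.0004 -0.0006 -0.0002] deg [ 0.08   -0.1077 -0.0357]
front corner (corrected) [-120.8956   -0.201    19.1836]
t 7.65 TCP [-127.9157    0.2169    9.3495] tip [-116.6224    0.2144   -2.8759] Fch [0.0034 0.9466 0.5011]
shift [ 0.0361  0.0068 -0.001 ] turn [ 0.0004 -0.0003 -0.    ] deg [ 0.0725 -0.0566 -0.0045]
front corner (corrected) [-120.6145    0.2372   19.775 ]
```

View pics/side8.png

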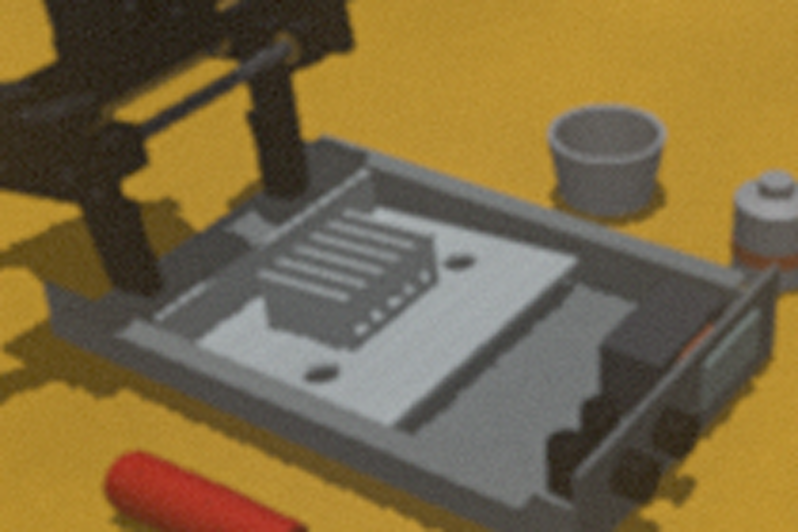

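View pics/scene8.png

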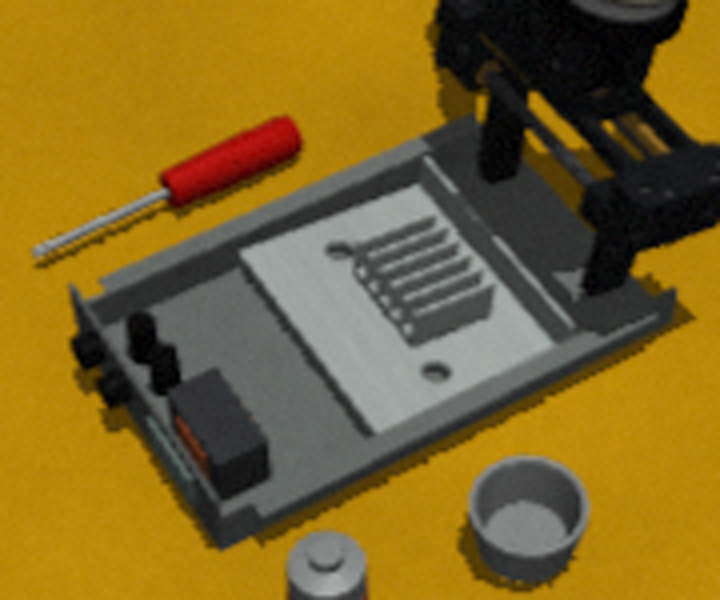

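Call:
send_rows([
  [[0.01,0.002,0,0,0,0],[0.02,0.004,0,0,0,0],[0.022,-0.03,0,0,0,0],[0.027,-0.06,0,0,0,0],[0.031,-0.08,0,0,0,0]],
])

```text
time_s: 8.15
ee_pos: [0.4775, 0.0991, 0.0065]
tool_rot: [-90.1, 80.0, -42.3]
force: [0.2, 0.2, -0.3]
finger_gap: 0.0883
```

```bash
python3 - <<'E'
from h import *
gt((-78,0,5));fc()
E
```

```text
t 8.15 TCP [-110.0971    0.679     6.5088] tip [-98.7955   0.6844  -5.709 ] Fch [-0.0205  0.3122 -0.2708]
shift [ 0.0354 -0.1567 -0.0035] turn [ 0.0002 -0.      0.0002] deg [ 0.0423 -0.0053  0.0338]
front corner (corrected) [-102.8028    0.6865   16.9392]
```

Call:
send_rows([
  [[0.002,-0.01,0,0,0,0],[0.004,-0.02,0,0,0,0],[0.006,-0.03,-0.002,0,0,0],[0.008,-0.04,-0.003,0,0,0],[0.01,-0.05,-0.003,0,0,0]],
])

```text
time_s: 8.65
ee_pos: [0.4832, 0.0926, 0.0059]
tool_rot: [-90.3, 80.1, -42.6]
force: [-4.8, 4.0, 4.3]
finger_gap: 0.0879
```

Call:
send_rows([
  [[0.002,-0.01,0,0,0,0],[0.004,-0.02,0,0,0,0],[0.005,-0.03,0,0,0,0],[0.007,-0.04,0,0,0,0],[0.007,-0.04,0,0,0,0]],
])

```text
time_s: 9.15
ee_pos: [0.4891, 0.0869, 0.0059]
tool_rot: [-90.5, 80.1, -42.7]
force: [-3.7, 2.1, 3.7]
finger_gap: 0.0882
```

```bash
python3 - <<'E'
from h import *
import cv2
gt((-78,0,5));fc()
p,d=ctrl.grab_frame("side"); cv2.imwrite("pics/side9.png",cv2.resize(p[130:270,180:390],None,fx=3.8,fy=3.8,interpolation=cv2.INTER_CUBIC))
E
```

```text
t 9.15 TCP [-93.3382  -0.511    5.871 ] tip [-82.0559  -0.5212  -6.3646] Fch [-4.153  -0.9159  3.6531]
shift [ 0.0175 -0.0748  0.0025] turn [ 0.0003 -0.0004 -0.0003] deg [ 0.0546 -0.0768 -0.0566]
front corner (corrected) [-86.0275  -0.4903  16.2899]
```

View pics/side9.png

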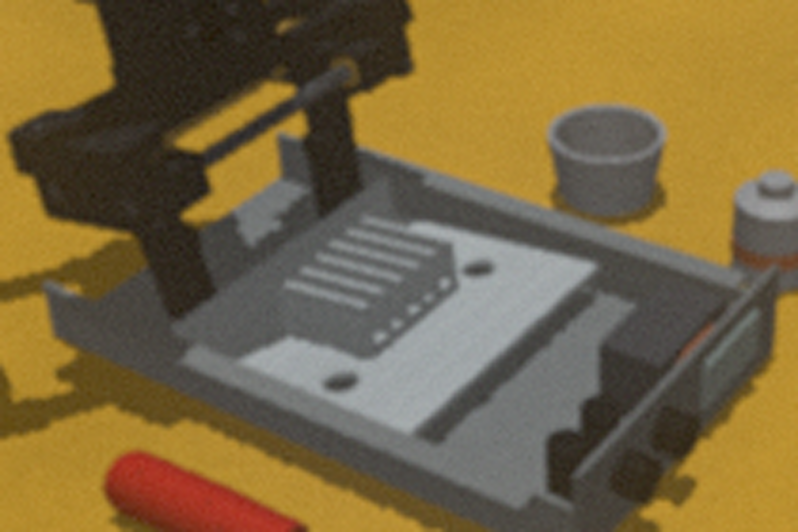

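Call:
send_rows([
  [[0.002,-0.01,0,0,0,0],[0.004,-0.02,0,0,0,0],[0.005,-0.03,0.002,0,0,0],[0.007,-0.04,0.002,0,0,0],[0.008,-0.045,0.002,0,0,0]],
])

```text
time_s: 9.7
ee_pos: [0.4966, 0.0808, 0.0059]
tool_rot: [-90.4, 80.0, -42.7]
force: [-3.9, 2.9, 2.4]
finger_gap: 0.088
```

```bash
python3 - <<'E'
from h import *
import cv2
gt((-78,0,5));fc()
p,d=ctrl.grab_frame("side"); cv2.imwrite("pics/side10.png",cv2.resize(p[130:270,180:390],None,fx=3.8,fy=3.8,interpolation=cv2.INTER_CUBIC))
E
```

```text
t 9.7 TCP [-83.71    -0.0398   5.8538] tip [-72.4187  -0.0448  -6.3735] Fch [-4.8734 -0.4968  2.363 ]
shift [ 0.0092 -0.0274  0.0002] turn [ 0.0004 -0.0003 -0.0001] deg [ 0.0652 -0.0625 -0.0145]
front corner (corrected) [-76.4069  -0.0197  16.2781]
```

View pics/side10.png

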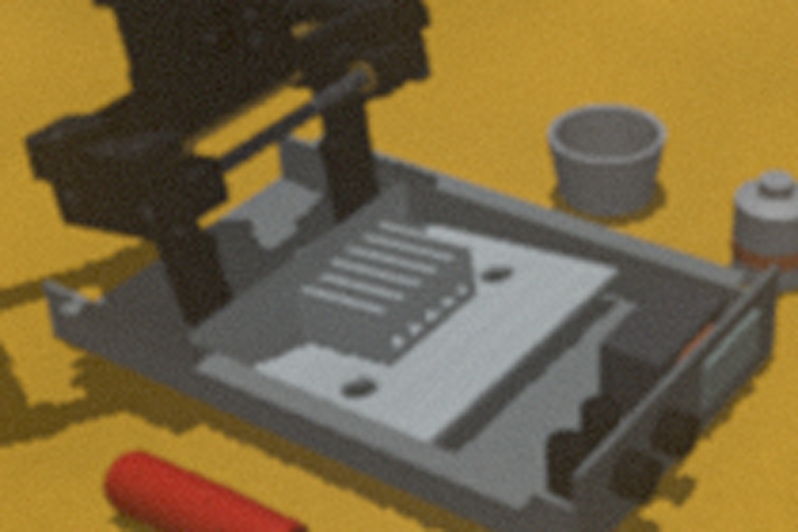

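Call:
send_rows([
  [[0.001,-0.005,0,0,0,0],[0.002,-0.01,0,0,0,0],[0.003,-0.015,0,0,0,0],[0.003,-0.02,0,0,0,0],[0.003,-0.02,0,0,0,0]],
])

```text
time_s: 10.25
ee_pos: [0.5, 0.0782, 0.0061]
tool_rot: [-90.2, 80.0, -42.4]
force: [-0.6, 1.5, 0.7]
finger_gap: 0.0881
```

```bash
python3 - <<'E'
from h import *
import cv2
gt((-78,0,5));fc()
p,d=ctrl.grab_frame("side"); cv2.imwrite("pics/side11.png",cv2.resize(p[130:270,180:390],None,fx=3.8,fy=3.8,interpolation=cv2.INTER_CUBIC))
E
```

```text
t 10.25 TCP [-79.4482   0.3616   6.095 ] tip [-68.1525   0.3661  -6.1282] Fch [-1.4863  0.7136  0.6712]
shift [ 0.0067 -0.0062 -0.0018] turn [ 0.0003 -0.0001  0.    ] deg [ 0.0591 -0.0199  0.0063]
front corner (corrected) [-72.149    0.374   16.5219]
```

View pics/side11.png

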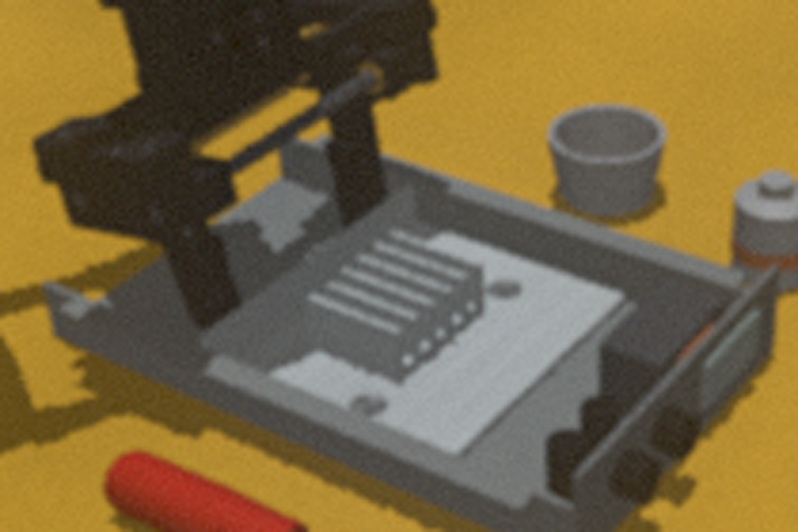

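The plate has dropped: the pins show in both holes at about (505,289) and (370,404), and the shadow gap under its front edge is gone. I'll back the hand away from it.

Call:
send_rows([
  [[-0.004,0.02,0,0,0,0],[-0.009,0.05,0,0,0,0],[-0.016,0.09,0,0,0,0],[-0.023,0.13,0,0,0,0],[-0.026,0.15,0,0,0,0]],
])

```text
time_s: 10.8
ee_pos: [0.4763, 0.0992, 0.0058]
tool_rot: [-90.4, 80.0, -42.6]
force: [-0.3, 0.3, 0.3]
finger_gap: 0.0881
```

Call:
send_rows([
  [[-0.1,0.0,0,0,0,0],[-0.25,-0.0,0,0,0,0],[-0.45,0.0,0,0,0,0],[-0.65,0.0,0,0,0,0],[-0.8,0.0,0,0,0,0]],
])

```text
time_s: 11.3
ee_pos: [0.457, 0.1181, 0.1662]
tool_rot: [-89.5, 79.9, -41.8]
force: [-0.1, 0.2, 0.8]
finger_gap: 0.0884
```

Call:
send_rows([
  [[0,0,0,0,0,0],[0,0,0,0,0,0],[0,0,0,0,0,0]],
])

```text
time_s: 11.6
ee_pos: [0.4556, 0.1171, 0.1619]
tool_rot: [-91.1, 80.1, -43.3]
force: [-1.2, 0.4, 1.2]
finger_gap: 0.088
```

```bash
python3 - <<'E'
from h import *
import cv2
gt((-78,0,5));fc()
p,d=ctrl.grab_frame("side"); cv2.imwrite("pics/side12.png",cv2.resize(p[130:270,180:390],None,fx=3.8,fy=3.8,interpolation=cv2.INTER_CUBIC))
p,d=ctrl.grab_frame("scene"); cv2.imwrite("pics/scene12.png",cv2.resize(p[100:250,225:405],None,fx=4,fy=4,interpolation=cv2.INTER_CUBIC))
E
```

```text
t 11.6 TCP [-138.4347   -0.8298  161.8553] tip [-127.1555   -0.857   149.6168] Fch [-1.1491 -0.5343  1.205 ]
shift [ 0.8246 -0.1624  0.0064] turn [ 0.0005 -0.001  -0.0004] deg [ 0.096  -0.1732 -0.0712]
front corner (corrected) [-131.1213   -0.7875  172.2722]
```

View pics/side12.png

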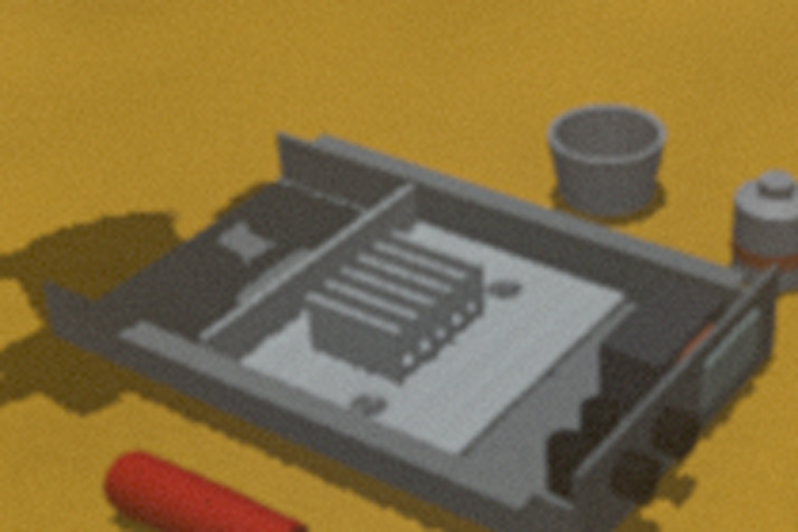

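View pics/scene12.png

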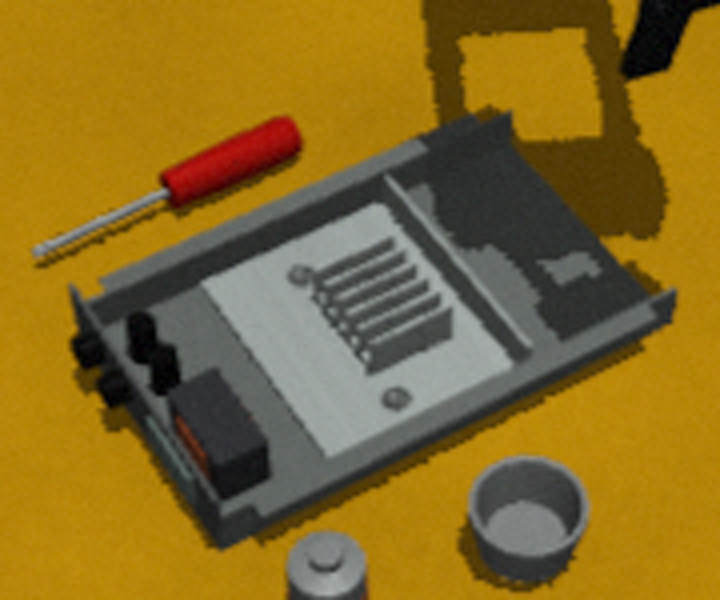

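```bash
python3 - <<'E'
from h import *
S=lambda x,y:(225+x/4,100+y/4); D=lambda x,y:(180+x/3.8,130+y/3.8)
for k,a,b in(('frR',(203,283),(465,452)),('frL',(328,457),(632,297)),('hR',(302,275),(369,404)),('hL',(397,398),(505,289)),('flR',(388,178),(205,337)),('flL',(530,347),(412,187))):
    p,e=tri(S(*a),D(*b));print(k,w2c(p),e)
    # expected px-based check at z=7
d=ctrl.grab_frame("scene")[1];i=ctrl.camera_info("scene");T=i['extrinsics'];K=i['mtx']
v,u=np.mgrid[0:400,0:640];P=np.stack([(u-K[0,2])/K[0,0]*d,(v-K[1,2])/K[1,1]*d,d],-1)@T[:3,:3].T+T[:3,3]
C=w2c(P.reshape(-1,3))[(d>0).ravel()]
for lab,x0,x1,y0,y1 in(('plate front',25,45,-65,65),('plate rearR',-60,-30,-65,-40),('plate rearL',-60,-30,40,65),('fr R',25,45,-65,-40),('fr L',25,45,40,65),('floor',55,70,-60,60),('rear floor',-150,-110,-60,60)):
    q=C[(C[:,0]>x0)&(C[:,0]<x1)&(C[:,1]>y0)&(C[:,1]<y1)&(C[:,2]<40)];print(lab,len(q),np.median(q[:,2]))
E
```

```text
frR [ 54.4459 -62.5098  15.9412] 0.00730648172891497
frL [52.41   69.9321 11.0291] 0.00636502334295368
hR [ -1.8023 -49.4445   5.0982] 0.0012886267480277916
hL [-1.9886 51.0941  4.9326] 0.0019302643604460813
flR [-70.866  -70.9812  25.9121] 0.0007290666140052519
flL [-70.33    72.7454  26.5839] 0.0017094935102661378
plate front 447 7.459326003323218
plate rearR 64 7.5779397036739855
plate rearL 126 7.603733028482495
fr R 85 7.486879230990006
fr L 94 7.534093586242351
floor 311 3.364444151184753
rear floor 711 3.7737784957040383
```

The depth image puts the plate's top at 7.5 mm in all four regions checked, about 4 mm above the floor, so it lies flat. The flange is at x ≈ −70.6, which is home. Handing in.

```bash
python3 - <<'E'
from cell import ctrl
print(ctrl.close_job(), ctrl.get_state()['time_s'])
E
```

```text
the job is handed in; nothing more can be done
the job is handed in; nothing more can be done
```

The plate is home: I pushed it about 25 mm towards the front panel by its rear flange until both holes dropped over the pins, then backed the hand off and raised it clear. The push took about 4–5 N, and I handed in at about 12 s of the 38 s allowed.

**Last checks:**
- **Flat:** the depth image puts the plate's top at 7.5–7.6 mm at front left, front right, rear left and rear right, about 4 mm above the floor.
- **In place:** the flange measured x ≈ −70.6 mm against −70 at home. The pins show in both holes, and the wrist reading with the hand withdrawn was about 1–2 N.
- **Other objects:** the screwdriver, tin and motor look unmoved in the pictures.

**What disagreed:**
- **Fingertip height:** the real fingertips sat about 20–23 mm higher than the reported tool position and `ctrl.nose_length` say. My first pass therefore went over the flange without touching the plate. I measured the fingertips in the two fixed cameras, backed off and pushed again lower.
- **Front corners:** my hand-picked front-corner points put the front edge at 11–16 mm high, but they missed by 6–7 mm between the two views. I trusted the depth image instead.

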